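# Put the tools of a fitted tray back into their own pockets

## Task

The tools in the fitted tray have been put back into each other's pockets: the sanding block and the roll of masking tape lie on top of pockets too small for them, the tape measure and the glass jar stand in pockets too large. Put each of the four into the pocket made for it, sitting flat on the pocket's floor and the right way up, setting things aside in the shallow empty dish (or on bare bench) where a pocket must first be cleared. Keep the jar upright, and leave the glue bottle beside the tray standing where it is.

Things in the scene. Friction and masses are not known exactly. Their poses are not given: they have to be found in the camera images.
- sanding_block: Cork sanding block, a plain light-brown brick 62 (x) x 105 (y) x 32 (z) mm, about 0.07 kg. Origin at the centre of its underside; z up. At the start it lies on top of measure_insert or jar_insert. Grasp it across the 62 mm width.
- tape_roll: Roll of masking tape lying flat, cream-coloured ring of 105 mm outer and 72 mm inner diameter (wall about 16 mm thick), 24 mm high, about 0.08 kg. Origin at the centre of its underside, on the ring's axis; z up. At the start it lies on top of measure_insert or jar_insert. Grasp it across the wall, one finger in the hole; the middle of the wall is 44 mm from the axis.
- tape_measure: Tape measure, yellow with black, standing on its edge: 34 mm thick between its faces (40 mm over the clip; x), 83 mm long over the hook (y), 66 mm high (z), about 0.3 kg. Origin at the centre of its underside; z up. At the start it stands in block_insert or roll_insert. Grasp it across the thickness. Either end may point either way.
- jar: Closed glass jar with a metal lid, standing: 64 mm diameter, 86 mm high (the lid is the top 14 mm), about 0.28 kg. Origin at the centre of its underside; z up. At the start it stands in block_insert or roll_insert. Grasp the body across its diameter.
- block_insert: One of six square dark wooden inserts, 140 x 140 mm, lying in the tray, its edges parallel to the tray's; it does not move. Origin at the centre of its underside, z up. The sanding block's: top face 28 mm above the origin, with an oblong grey-lined pocket in the middle, 76 mm along its x by 119 mm along its y, whose floor is 16 mm above the origin (pocket 12 mm deep).
- roll_insert: One of six square dark wooden inserts, 140 x 140 mm, lying in the tray, its edges parallel to the tray's; it does not move. Origin at the centre of its underside, z up. The tape roll's: top face 28 mm above the origin, with a round grey-lined pocket of 120 mm diameter in the middle, floor 16 mm above the origin (12 mm deep).
- measure_insert: One of six square dark wooden inserts, 140 x 140 mm, lying in the tray, its edges parallel to the tray's; it does not move. Origin at the centre of its underside, z up. The tape measure's: top face 28 mm above the origin, with an oblong grey-lined pocket in the middle, 93 mm along its x by 52 mm along its y (the tape measure's length must lie along the insert's x), floor 10 mm above the origin (18 mm deep).
- jar_insert: One of six square dark wooden inserts, 140 x 140 mm, lying in the tray, its edges parallel to the tray's; it does not move. Origin at the centre of its underside, z up. The jar's: top face 28 mm above the origin, with a round grey-lined pocket of 78 mm diameter in the middle, floor 10 mm above the origin (18 mm deep).
- dish_insert: One of six square dark wooden inserts, 140 x 140 mm, lying in the tray, its edges parallel to the tray's; it does not move. Origin at the centre of its underside, z up. The shallow empty dish: a flat floor 128 x 128 mm, 14 mm above the origin, with a rim 6 mm high round it (top 20 mm above the origin). Free at the start: one thing at a time can be set down here. The sixth insert (not listed) holds standing driver bits up to 20 mm above its top.
- glue_bottle: Bystander: a glue bottle, 44 x 66 mm and 186 mm high, standing on the bench just beyond the left end of the tray (clear of it by about 30 mm). Origin at the centre of its underside.
Mind the look-alikes: they are no part of the job. What is shaped like the sanding_block but orange is not meant. What is shaped like the tape_measure but turquoise is not meant.

How it is judged:
At the end, for the whole second after the job is handed in: Sanding block, tape roll, tape measure and jar are each in their own insert's pocket: underside within 4 mm of the height of the pocket's floor, centre within 13 mm of the pocket's centre (tape measure: 20 mm), upright within 0.12 rad, and at rest (under 0.02 m/s) (horizontal distance between sanding_block and block_insert below 0.013 m and z of sanding_block in the frame of block_insert between 0.012 and 0.02 m and angle between each of sanding_block, tape_roll, tape_measure, jar's own z axis and vertical below 0.12 rad and linear speed of each of sanding_block, tape_roll, tape_measure, jar below 0.02 m/s and horizontal distance between tape_roll and roll_insert below 0.013 m and z of tape_roll in the frame of roll_insert between 0.012 and 0.02 m and horizontal distance between tape_measure and measure_insert below 0.02 m and z of tape_measure in the frame of measure_insert between 0.006 and 0.014 m and horizontal distance between jar and jar_insert below 0.013 m and z of jar in the frame of jar_insert between 0.006 and 0.014 m); the robot touches nothing.
It fails at once if the jar is tipped by more than 0.5 rad (angle between jar's own z axis and vertical above 0.5 rad).
It fails at once if the glue bottle is pushed by more than 20 mm or tipped by more than 0.3 rad (distance of glue_bottle from where it was at the start of the episode above 0.02 m or angle between glue_bottle's own z axis and vertical above 0.3 rad).
It also fails if it takes over 136 s, if anything falls off the work surface, if the arm or the gripper's body presses on something with over 40 N, if the wrist force passes 120 N, or if a joint passes its speed limit or range.

## Robot

A 6-joint arm with a two-finger parallel gripper is mounted at the origin on the work surface; the furniture and walls round the work are solid. World frame = base frame: x ahead of the robot, y to its left, z up, the work surface at z = 0. Lengths are in m, angles in rad, forces in N, time in s.
With the tool pointing down it reaches from about 0.4 to 0.825 m from the base axis. Payload 7 kg.
Tool frame: the origin (TCP) lies at the very end of the fingers, on their centre line; the grasp point (between the pads) lies 19 mm behind it; z points along the fingers, y is the line along which they close (so a half turn about z gives the same grasp; the last joint's range is limited). The gripper opens to 88 mm and grips with 3 to 60 N. Pads are 19 mm wide; open, the fingers measure 130 mm over their backs; the gripper's body (78 mm by 193 mm) begins 47 mm behind the grasp point.
Start: joints at [1.488, 0.359, 0.012, 0, -1.224, -0.288], TCP at [0.245, 0.629, 0.227] pointing down, gripper open.
Joint ranges: [-3.07, 3.07], [-1.43, 2.12], [-1.02, 1.25], [-3.03, 1.67], [-3.05, -0], [-3.03, 3.03]. Speed limits (rad/s): [2.39, 2.39, 3.01, 3.14, 3.14, 3.14].

## Interface

Orientations are given as a unit quaternion [x, y, z, w].
In Python, from plant import bot gives the robot as it stands. The module is installed in compiled form; this text tells all that it offers.
- The arm moves only by the tool servo_tool, never from a script. Its arguments are lists of equal length, an entry for each row: "claw": the finger opening in mm, from 0 to 87.6; "xyz": the shift along the tool's x, y, z in mm, a list of three; "turn": the turn about the tool's z in degrees. A call has exactly 8 rows; each row shifts and turns the commanded pose from where the row before left it, along the tool's axes as they then stand; what a row does not reach is not made up. A row lasts 1/10 s, in which the tool goes at most 50 mm and 8.59 degrees, less where a joint would pass 70% of its speed; a pose out of reach is approached as far as the arm can. A call with a gripper value outside its range is refused whole. The fingers move at their own pace and stop on an object; the grip force is fixed at half the most. Time passes only in rows, so rows that do not move let the fingers close, or fill a call up. It gives the time, the measured TCP pose, the force, the opening and the grip force at its end, in the units of the state.
- bot.observe(): the state, without advancing time (a new reading comes with each control period).
- bot.snapshot(name): name is "scene" or "top" or "wrist"; returns (picture, depth): 384x512x3 uint8, blue, green, red; 384x512 float32, m along the optical axis (not along the pixel's ray), 0 where there is no reading.
- bot.camera_params(name): a dict with "mtx" (3x3 intrinsics, pixels), "extrinsics" (4x4, takes a point from camera to world coordinates). Camera axes: x right, y down, z forward; pixel columns grow to the right and rows downward; lengths in m; the calibration is good to about 2 mm. A picture is of the moment at which its call begins: read the wrist's pose just before it. camera_params takes no time and is no camera call; for the wrist camera it gives the pose at the moment of the call.
- bot.job_done(): hands the job in; it is judged then, once.
Trained networks look in the newest picture that a camera, given by its name, has taken for a name from the list of things; names that differ only in an ending like _2 or _b are one class to them, and where a whole thing is asked for, a point or a joint stands for the part that bears it (a point fixed in the world has none). Each returns a list of dicts, best first, with "score" (0 to 1); they miss things now and then, are a little off and sometimes report something else, mostly with a low value. They report only what shows in the picture. A call takes as long as a camera call. They do not tell look-alikes from the thing itself.
- bot.trace(name, camera): "region" (384x512 bool, what is visible of it).
- bot.mark_of(name, camera): "point" ([x, y, z] in m, in the coordinates of the camera as it stood for that picture, good to about 4 mm: a listed point, or the origin of a listed thing).
The state is a dict: "time": time; "joint_pos": joint angles; "dq": joint speeds; "joint_efforts": joint torques, N m; "tool_pos": TCP position; "tool_rot": TCP orientation; "contact_force": force on the tool from outside, world axes, zero at the start; "moment": the same for the moment, N m; "finger_gap": finger opening in m; "grasp_force": force on a finger pad.
Only numpy, scipy, OpenCV 4.12 (cv2) and the standard library are available. Lean on these libraries where they do the work, as an engineer would, in place of code of your own. Each camera call takes 0.05 s, during which the arm holds its last target. There are 200 camera calls.

## Working session

There is one attempt and no reset: what is moved stays moved. The work goes in short steps, Python scripts to look and compute and a tool call to move; the robot and the scene stay as the last step left them, time stands still between calls to the robot, and variables do not carry over. Pictures are saved under pics/ and viewed, at most 14 in all, crops included, and the job is handed in when it is done.

Besides the shell and the picture viewer there is one more tool, called after ">>>" as name(argument=value, ...) on one line, values as JSON. servo_tool: Moves the arm, as the interface text tells. Its arguments: {"type":"object","properties":{"claw":{"type":"array"},"xyz":{"type":"array"},"turn":{"type":"array"}},"required":["claw","xyz","turn"]}

```bash
mkdir -p pics; python3 - <<'E'
from plant import bot
import cv2,numpy as np
s=bot.observe();print(s['time'],s['tool_pos'],s['tool_rot'])
for n in ['top','scene']:
    p,d=bot.snapshot(n);cv2.imwrite(f'pics/{n}0.png',p);np.save(f'{n}0.npy',d)
    c=bot.camera_params(n);print(n,np.round(c['mtx'],1).tolist(),np.round(c['extrinsics'],3).tolist())
E
```

```text
0.0 [0.2444393  0.62864835 0.22559804] [ 9.82851091e-01 -1.84399060e-01 -8.92369905e-05  8.43737199e-04]
top [[424.7, 0.0, 257.7], [0.0, 424.7, 192.7], [0.0, 0.0, 1.0]] [[-0.012, -0.991, 0.135, 0.386], [-1.0, 0.015, 0.021, -0.012], [-0.023, -0.135, -0.991, 1.177], [0.0, 0.0, 0.0, 1.0]]
scene [[349.8, 0.0, 254.5], [0.0, 349.8, 188.0], [0.0, 0.0, 1.0]] [[0.848, -0.392, 0.357, 0.171], [-0.53, -0.645, 0.55, -0.541], [0.015, -0.656, -0.755, 0.795], [0.0, 0.0, 0.0, 1.0]]
```

View pics/top0.png

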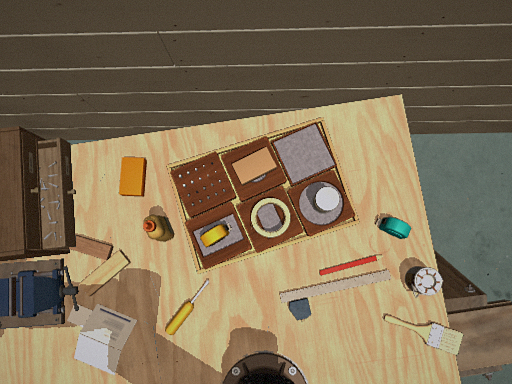

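View pics/scene0.png

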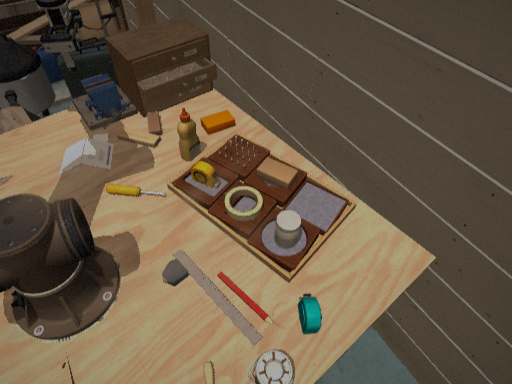

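Top view: the tray is centred at about (262,195). Candidates:
- Block: brown (255,165). The orange one at (132,176) is a look-alike.
- Measure: yellow (215,237). The turquoise one at (394,227) is a look-alike.
- Roll: cream ring at (269,217). The white reel at (427,280) isn't it.
- Jar: (325,200).
- Glue bottle: (157,228). Dish: (303,153).

Next I'll rectify the view for a close look and measure.

```bash
cat > h.py <<'E'
from plant import bot
import cv2,numpy as np
from scipy.spatial.transform import Rotation as R
def cloud(n,d,c=None):
    c=c or bot.camera_params(n);K=c['mtx'];T=c['extrinsics']
    v,u=np.indices(d.shape);P=np.stack([(u-K[0,2])/K[0,0]*d,(v-K[1,2])/K[1,1]*d,d],-1)
    return P@T[:3,:3].T+T[:3,3]
def homog(c,z):  # world xy at height z -> pixel
    Ti=np.linalg.inv(c['extrinsics']);M=c['mtx']@Ti[:3]
    return np.stack([M[:,0],M[:,1],M[:,2]*z+M[:,3]],1)
def ortho(p,c,z,x0,x1,y0,y1,s):  # image up=+x, left=+y; s px/m
    A=np.array([[0,-1/s,x1],[-1/s,0,y1],[0,0,1.]])
    H=homog(c,z)@A
    return cv2.warpPerspective(p,H,(int((y1-y0)*s),int((x1-x0)*s)),flags=cv2.WARP_INVERSE_MAP|cv2.INTER_CUBIC)
E
python3 - <<'E'
from h import *
p=cv2.imread('pics/top0.png');d=np.load('top0.npy');c=bot.camera_params('top')
W=cloud('top',d)
o=ortho(p,c,.034,.28,.76,-.30,.30,1250)
cv2.imwrite('pics/ortho.png',o)
bot.snapshot('top')
for n in ['sanding_block','tape_roll','tape_measure','jar','block_insert','roll_insert','measure_insert','jar_insert','dish_insert','glue_bottle']:
    T=c['extrinsics']
    print(n,[(round(r['score'],2),np.round(T[:3,:3]@r['point']+T[:3,3],3).tolist()) for r in bot.mark_of(n,'top')[:3]])
for n,(u,v) in dict(block=(255,165),dish=(303,153),bits=(192,195),ring=(254,212),jarlid=(327,199),pocket=(318,217),meas=(215,232),wood=(250,240),rim=(345,185)).items(): print(n,W[v,u].round(3))
E
```

```text
sanding_block [(0.72, [0.61, 0.022, 0.008]), (0.67, [0.594, 0.364, -0.004]), (0.64, [0.614, 0.025, 0.037])]
tape_roll [(0.94, [0.47, -0.021, 0.035])]
tape_measure [(0.71, [0.442, -0.348, 0.0]), (0.59, [0.431, 0.122, 0.022])]
jar [(0.74, [0.51, -0.161, 0.018])]
block_insert [(0.75, [0.429, 0.123, 0.008])]
roll_insert [(0.86, [0.517, -0.159, 0.006])]
measure_insert [(0.96, [0.474, -0.019, 0.005])]
jar_insert [(0.7, [0.611, 0.022, 0.005])]
dish_insert [(0.68, [0.654, -0.116, 0.002])]
glue_bottle [(0.88, [0.448, 0.276, 0.003])]
block [0.612 0.017 0.064]
dish [ 0.653 -0.115  0.019]
bits [0.538 0.191 0.034]
ring [0.487 0.022 0.058]
jarlid [ 0.513 -0.164  0.11 ]
pocket [ 0.474 -0.151  0.021]
meas [0.435 0.122 0.082]
wood [0.415 0.035 0.006]
rim [ 0.56  -0.226  0.028]
```

View pics/ortho.png

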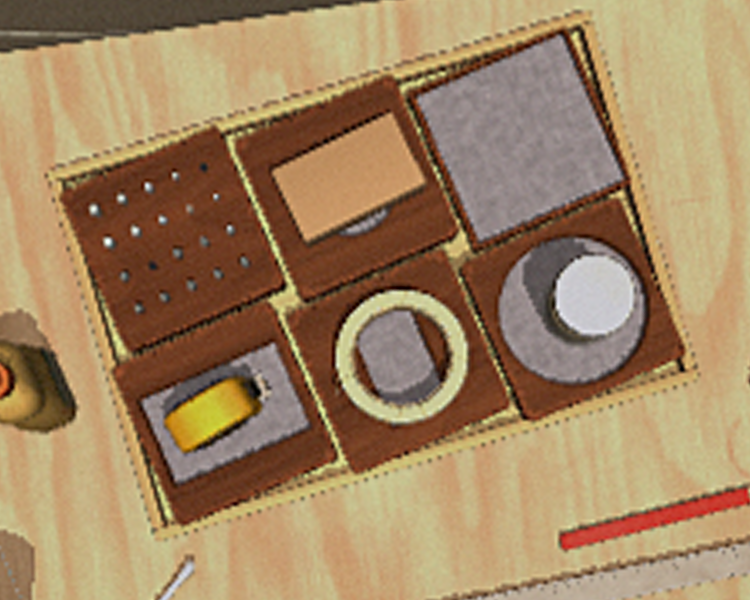

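Rectified view: the ring's hole at (400,355) shows a 52 mm band with wood on both sides, so that is measure_insert. A round pocket edge shows under the block at (362,225), so that is jar_insert. The yellow measure is in block_insert (226,414), the jar is in roll_insert (572,310), and the dish is at (519,139). The choices are confirmed.

Plan: roll to dish, measure to its pocket, block, jar, then roll to its pocket.

```bash
cat >> h.py <<'E'
def yaw_y(q): # world heading of tool y (deg)
    v=R.from_quat(q).as_matrix()[:,1];return np.degrees(np.arctan2(v[1],v[0]))
def plan(pts,calls=None):
    """pts: list of (x,y,z,yaw_deg); prints rows of tool-axis shifts from the measured pose"""
    s=bot.observe();p=np.array(s['tool_pos'],float);a=yaw_y(s['tool_rot']);out=[]
    print('t',round(s['time'],1),'at',p.round(4),'yaw',round(a,1),'gap',round(s['finger_gap'],4))
    for x,y,z,w in pts:
        g=np.array([x,y,z]);da=(w-a+180)%360-180
        n=max(1,int(np.ceil(max(np.linalg.norm(g-p)/.042,abs(da)/7.5))))
        for k in range(n,0,-1):
            t=np.radians(a);Y=np.array([np.cos(t),np.sin(t),0]);Z=np.array([0,0,-1.]);X=np.cross(Y,Z)
            B=np.stack([X,Y,Z],1);st=np.round(B.T@((g-p)/k)*1000)
            da=(w-a+180)%360-180;tr=int(round(-da/k))
            p=p+B@st/1000;a-=tr;out.append((st.astype(int).tolist(),tr))
    for i in range(0,len(out),8):
        o=out[i:i+8]+[([0,0,0],0)]*(8-len(out[i:i+8]))
        print('xyz',[q[0] for q in o],'turn',[q[1] for q in o])
E
python3 -c "
from h import *
plan([(.245,.629,.256,-111),(.49,-.02,.256,-158)])"
```

```text
t 0.7 at [0.2446 0.6291 0.2266] yaw -111.2 gap 0.0873
xyz [[0, 0, -29], [27, 30, 0], [29, 29, 0], [30, 27, 0], [32, 26, 0], [33, 24, 0], [34, 22, 0], [35, 20, 0]] turn [0, 3, 3, 3, 3, 3, 3, 3]
xyz [[36, 19, 0], [37, 17, 0], [38, 15, 0], [39, 13, 0], [39, 11, 0], [40, 10, 0], [40, 8, 0], [41, 6, 0]] turn [3, 3, 2, 3, 2, 3, 2, 3]
xyz [[41, 4, 0], [41, 3, 0], [0, 0, 0], [0, 0, 0], [0, 0, 0], [0, 0, 0], [0, 0, 0], [0, 0, 0]] turn [2, 3, 0, 0, 0, 0, 0, 0]
```

>>> servo_tool(claw=[87,87,87,87,87,87,87,87], xyz=[[0,0,-29],[27,30,0],[29,29,0],[30,27,0],[32,26,0],[33,24,0],[34,22,0],[35,20,0]], turn=[0,3,3,3,3,3,3,3])

```text
time: 1.45
tool_pos: [0.3459, 0.3615, 0.2559]
tool_rot: [0.932, -0.361, 0.0, -0.0]
contact_force: [0.3, -0.0, 0.3]
finger_gap: 0.087
grasp_force: 0.0
```

>>> servo_tool(claw=[87,87,87,87,87,87,87,87], xyz=[[36,19,0],[37,17,0],[38,15,0],[39,13,0],[39,11,0],[40,10,0],[40,8,0],[41,6,0]], turn=[3,3,2,3,2,3,2,3])

```text
time: 2.25
tool_pos: [0.4613, 0.0551, 0.2561]
tool_rot: [0.851, -0.525, 0.0, -0.001]
contact_force: [0.3, 0.1, 0.3]
finger_gap: 0.0869
grasp_force: 0.0
```

>>> servo_tool(claw=[87,87,87,60,40,36,36,36], xyz=[[41,4,0],[41,3,0],[0,0,0],[0,0,0],[0,0,0],[0,0,0],[0,0,0],[0,0,0]], turn=[2,3,0,0,0,0,0,0])

```text
time: 3.05
tool_pos: [0.4903, -0.0194, 0.2557]
tool_rot: [0.828, -0.56, 0.0, -0.0]
contact_force: [-0.4, 0.2, 0.4]
finger_gap: 0.0525
grasp_force: 0.0
```

```bash
python3 - <<'E'
from h import *
s=bot.observe();c=bot.camera_params('wrist')
p,d=bot.snapshot('wrist');np.savez('w1.npz',p=p,d=d,K=c['mtx'],T=c['extrinsics'])
print(c['extrinsics'].round(3).tolist(),c['mtx'][0,0])
o=ortho(p,c,.034,.33,.73,-.25,.25,1400)
cv2.imwrite('pics/w1.png',np.hstack([cv2.resize(p,None,fx=.75,fy=.75),]));cv2.imwrite('pics/w1o.png',o)
W=cloud('wrist',d,c)
m=(W[...,2]>.05)&(W[...,2]<.0625)&(np.hypot(W[...,0]-.472,W[...,1]+.019)<.065)
q=W[m][:,:2];(cx,cy),r=cv2.minEnclosingCircle(q.astype(np.float32));print('roll',cx,cy,r,len(q),np.median(W[m][:,2]))
E
```

```text
[[-0.928, -0.359, -0.094, 0.516], [-0.371, 0.897, 0.239, -0.084], [-0.001, 0.257, -0.966, 0.414], [0.0, 0.0, 0.0, 1.0]] 303.1656922701834
roll 0.47185903787612915 -0.020766058936715126 0.054904237389564514 2883 0.057732174000534764
```

View pics/w1o.png

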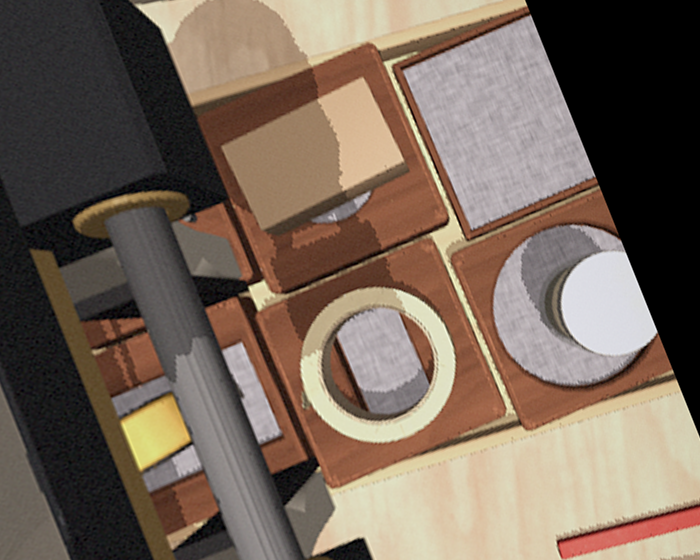

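The wrist view shows the ring at (378,365), the dish at (500,125), and the measure pocket band seen through the ring. Inserts are yawed about 22°. Grasping the roll's far wall.

```bash
python3 -c "
from h import *
plan([(.5127,-.0043,.22,-158),(.5127,-.0043,.047,-158)])"
```

```text
t 3.1 at [ 0.4903 -0.0196  0.2557] yaw -158.2 gap 0.0486
xyz [[-3, -13, 18], [-3, -13, 18], [0, 0, 35], [0, 0, 34], [0, 0, 35], [0, 0, 34], [0, 0, 35], [0, 0, 0]] turn [0, 0, 0, 0, 0, 0, 0, 0]
```

>>> servo_tool(claw=[36,36,36,36,36,36,36,36], xyz=[[-3,-13,18],[-3,-13,18],[0,0,35],[0,0,34],[0,0,35],[0,0,34],[0,0,35],[0,0,0]], turn=[0,0,0,0,0,0,0,0])

```text
time: 3.9
tool_pos: [0.5091, -0.0056, 0.0427]
tool_rot: [0.828, -0.561, -0.003, 0.003]
contact_force: [-0.7, -0.4, -0.2]
finger_gap: 0.0358
grasp_force: 0.0
```

>>> servo_tool(claw=[10,10,10,10,10,10,10,10], xyz=[[0,0,0],[0,0,0],[0,0,0],[0,0,0],[0,0,0],[0,0,0],[0,0,0],[0,0,-5]], turn=[0,0,0,0,0,0,0,0])

```text
time: 4.7
tool_pos: [0.5123, -0.0049, 0.0521]
tool_rot: [0.828, -0.561, 0.0, -0.0]
contact_force: [1.3, 0.2, -1.3]
finger_gap: 0.0132
grasp_force: 28.4
```

```bash
python3 -c "
from h import *
plan([(.512,-.005,.12,-158),(.692,-.0985,.12,-158)])"
```

```text
t 4.7 at [ 0.5123 -0.0049  0.0521] yaw -158.3 gap 0.0132
xyz [[0, 0, -34], [0, 0, -34], [31, -26, 0], [31, -27, 0], [31, -26, 0], [30, -27, 0], [31, -26, 0], [0, 0, 0]] turn [0, 0, 0, 0, 0, 0, 0, 0]
```

>>> servo_tool(claw=[10,10,10,10,10,10,10,10], xyz=[[0,0,-34],[0,0,-34],[31,-26,0],[31,-27,0],[31,-26,0],[30,-27,0],[31,-26,0],[0,0,0]], turn=[0,0,0,0,0,0,0,0])

```text
time: 5.5
tool_pos: [0.6949, -0.1016, 0.1185]
tool_rot: [0.827, -0.562, 0.0, 0.0]
contact_force: [-0.1, 1.0, -2.0]
finger_gap: 0.0127
grasp_force: 29.2
```

```bash
python3 - <<'E'
from h import *
plan([(.692,-.0985,.035,-158)])
p,d=bot.snapshot('scene');cv2.imwrite('pics/s1.png',cv2.resize(p[100:300,150:400],None,fx=2.5,fy=2.5))
p,d=bot.snapshot('top');W=cloud('top',d)
m=(W[...,2]>.115)&(W[...,2]<.14)
print(np.median(W[m],0))
E
```

```text
t 5.5 at [ 0.6949 -0.1016  0.1185] yaw -158.4 gap 0.0127
xyz [[-2, 1, 42], [-2, 1, 41], [0, 0, 0], [0, 0, 0], [0, 0, 0], [0, 0, 0], [0, 0, 0], [0, 0, 0]] turn [0, 0, 0, 0, 0, 0, 0, 0]
[0.61748705 0.49094778 0.12967265]
```

View pics/s1.png

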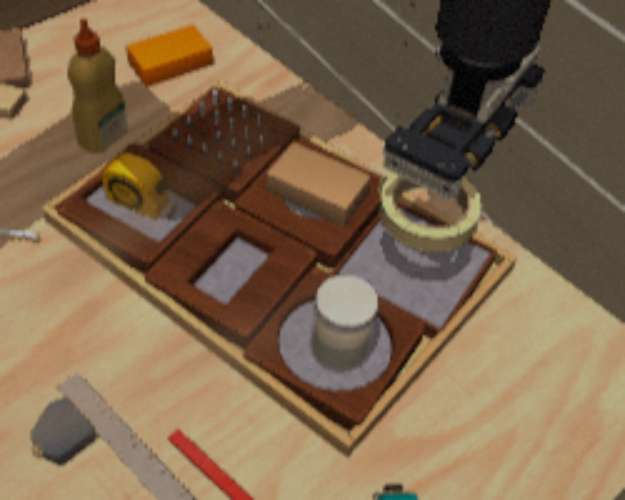

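The ring is held level above the dish at (430,215), and the measure pocket is now clear at (230,270). Lowering the roll into the dish.

>>> servo_tool(claw=[10,10,10,10,10,10,30,36], xyz=[[-1,1,35],[-1,0,30],[0,0,12],[0,0,5],[0,0,2],[0,0,0],[0,0,0],[0,0,0]], turn=[0,0,0,0,0,0,0,0])

```text
time: 6.4
tool_pos: [0.691, -0.0976, 0.0369]
tool_rot: [0.828, -0.561, 0.001, -0.001]
contact_force: [-0.5, 0.4, -0.2]
finger_gap: 0.0239
grasp_force: 0.0
```

>>> servo_tool(claw=[36,36,36,36,36,36,36,36], xyz=[[0,0,0],[0,0,0],[0,0,-20],[0,0,-40],[0,0,-40],[0,0,-40],[0,0,0],[0,0,0]], turn=[0,0,0,0,0,0,0,0])

```text
time: 7.2
tool_pos: [0.6908, -0.0975, 0.1771]
tool_rot: [0.828, -0.561, 0.001, -0.001]
contact_force: [0.7, 0.0, -1.0]
finger_gap: 0.0358
grasp_force: 0.0
```

```bash
python3 - <<'E'
from h import *
p,d=bot.snapshot('top');c=bot.camera_params('top');W=cloud('top',d,c)
cv2.imwrite('pics/t2.png',ortho(p,c,.034,.33,.73,-.25,.25,1400))
def rect(m):
    q=W[m][:,:2].astype(np.float32);q=q[np.linalg.norm(q-np.median(q,0),axis=1)<.08]
    r=cv2.minAreaRect(q*1000);print(np.round(r[0],1),np.round(r[1],1),round(r[2],1),len(q),np.median(W[m][:,2]))
X,Y,Z=W[...,0],W[...,1],W[...,2]
near=lambda x,y,r:np.hypot(X-x,Y-y)<r
print('measure');rect((Z>.07)&(Z<.1)&near(.435,.122,.06))
print('block');rect((Z>.058)&(Z<.075)&near(.61,.02,.075))
print('jar');rect((Z>.1)&(Z<.12)&near(.513,-.162,.05))
print('roll');rect((Z>.036)&(Z<.055)&near(.651,-.115,.065))
for n,(x,y) in dict(mp=(.474,-.018),bp=(.429,.119),rp=(.512,-.158)).items():
    # pocket: grey (low saturation), local
    hsv=cv2.cvtColor(p,cv2.COLOR_BGR2HSV);m=(hsv[...,1]<70)&near(x,y,.068)&(Z<.03)
    print(n);rect(m)
E
```

```text
measure
[0. 0.] [0. 0.] 0.0 0 nan
block
[613.5  19.6] [ 62.8 102. ] 25.9 755 0.06554807036910337
jar
[ 515.3 -164.5] [59.5 59.8] 13.8 462 0.1076149147426172
roll
[ 648.8 -111.9] [101.   96.8] 89.3 383 0.04309364723300879
mp
[472.1 -18.8] [92.5 51.3] 23.5 619 0.016093051533856206
bp
[0. 0.] [0. 0.] 0.0 0 nan
rp
[ 513.  -158.9] [117.  116.2] 88.0 903 0.022076421403602664
  return _methods._mean(a, axis=axis, dtype=dtype,
  ret = um.true_divide(
  ret = ret.dtype.type(ret / rcount)
```

View pics/t2.png

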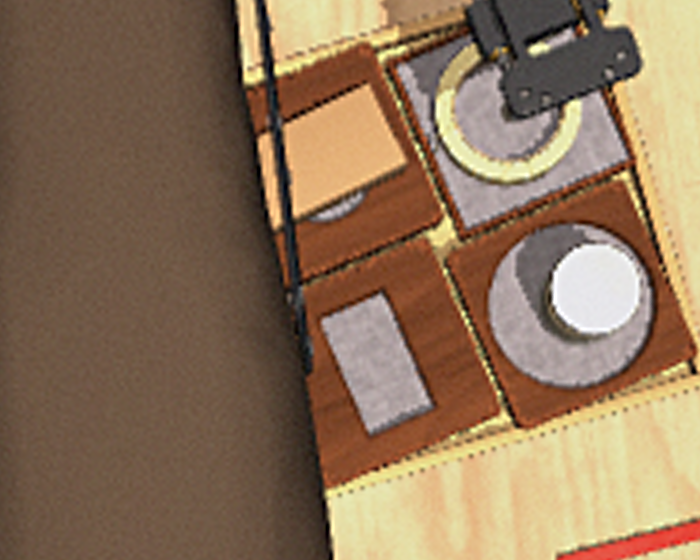

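The roll lies in the dish at (505,110), and the measure pocket is empty at (377,362). The arm hides the left part, so I'll take the measure, block and block pocket from the first picture.

```bash
python3 - <<'E'
from h import *
p=cv2.imread('pics/top0.png');d=np.load('top0.npy');W=cloud('top',d)
X,Y,Z=W[...,0],W[...,1],W[...,2]
near=lambda x,y,r:np.hypot(X-x,Y-y)<r
def rect(m,t):
    m=cv2.morphologyEx(m.astype(np.uint8),cv2.MORPH_OPEN,np.ones((2,2)))>0
    q=W[m][:,:2].astype(np.float32);r=cv2.minAreaRect(q*1000)
    print(t,np.round(r[0],1),np.round(r[1],1),round(r[2],1),len(q),np.median(W[m][:,2]))
rect((Z>.055)&(Z<.1)&near(.435,.122,.06),'measure')
rect((Z>.058)&(Z<.075)&near(.61,.02,.075),'block')
hsv=cv2.cvtColor(p,cv2.COLOR_BGR2HSV)
rect((hsv[...,1]<70)&near(.429,.12,.072)&(Z<.032),'bp')
m=(Z>.072)&near(.435,.122,.06);q=W[m];print(q.mean(0));u,s,v=np.linalg.svd(q[:,:2]-q[:,:2].mean(0));print(v[0],np.degrees(np.arctan2(-v[0,0],v[0,1])))
plan([(.6908,-.0975,.20,-158),(.433,.122,.20,-157)])
E
```

```text
measure [421.8  72.5] [173.9  60.2] 86.0 401 0.08140016242122416
block [524.9 -16.6] [255.7 110. ] 21.4 907 0.06521900368335065
bp [429.3  87.4] [102.  191.9] 4.4 747 0.022965795404412903
[0.428229   0.12700306 0.08235067]
[-0.52461112  0.85134198] 31.642067959911113
t 7.2 at [ 0.69   -0.0975  0.1755] yaw -158.3 gap 0.0361
xyz [[0, -1, -24], [-33, 18, 0], [-33, 18, 0], [-33, 17, 0], [-33, 18, 0], [-33, 17, 0], [-34, 18, 0], [-33, 17, 0]] turn [0, 0, 0, 0, 0, 0, 0, 0]
xyz [[-34, 18, 0], [-33, 17, 0], [0, 0, 0], [0, 0, 0], [0, 0, 0], [0, 0, 0], [0, 0, 0], [0, 0, 0]] turn [-1, 0, 0, 0, 0, 0, 0, 0]
```

>>> servo_tool(claw=[36,36,36,60,60,60,60,60], xyz=[[0,-1,-30],[-33,18,-20],[-33,18,-20],[-33,17,0],[-33,18,0],[-33,17,0],[-33,18,0],[-10,10,0]], turn=[0,0,0,0,0,0,0,0])

```text
time: 8.05
tool_pos: [0.5038, 0.0541, 0.2444]
tool_rot: [0.828, -0.56, -0.001, 0.001]
contact_force: [0.6, 0.2, 0.5]
finger_gap: 0.0594
grasp_force: 0.0
```

```bash
python3 - <<'E'
from h import *
c=bot.camera_params('wrist');p,d=bot.snapshot('wrist');W=cloud('wrist',d,c)
s=bot.observe();print(s['tool_pos'],s['time'])
cv2.imwrite('pics/w2.png',np.hstack([ortho(p,c,.034,.35,.70,.0,.22,1400),ortho(p,c,.082,.35,.55,.02,.22,1400).repeat(1,0)[:280] if 0 else cv2.copyMakeBorder(ortho(p,c,.082,.35,.55,.02,.22,1400),0,210,0,0,0)]))
np.savez('w2.npz',p=p,d=d,W=W)
t=(d>0);X,Y,Z=W[...,0],W[...,1],W[...,2]
for lo,hi in((.055,.095),(.072,.095)):
    m=t&(Z>lo)&(Z<hi)&(np.hypot(X-.433,Y-.122)<.06);m=m.astype(np.uint8)
    n,l,st,ce=cv2.connectedComponentsWithStats(m);k=1+st[1:,4].argmax();q=W[l==k]
    r=cv2.minAreaRect(q[:,:2].astype(np.float32)*1000);print(r,len(q),q.mean(0))
E
```

```text
[0.50309344 0.0539772  0.24472823] 8.1Traceback (most recent call last):
  File "<stdin>", line 4, in <module>
    return _nx.concatenate(arrs, 1, dtype=dtype, casting=casting)
           ~~~~~~~~~~~~~~~^^^^^^^^^^^^^^^^^^^^^^^^^^^^^^^^^^^^^^^
ValueError: all the input array dimensions except for the concatenation axis must match exactly, but along dimension 0, the array at index 0 has size 489 and the array at index 1 has size 490
```

```bash
python3 - <<'E'
from h import *
c=bot.camera_params('wrist');p,d=bot.snapshot('wrist');W=cloud('wrist',d,c)
a=ortho(p,c,.034,.35,.70,-.05,.22,1400);b=ortho(p,c,.082,.35,.70,.02,.22,1400)
cv2.imwrite('pics/w2.png',np.hstack([a,b]))
t=(d>0);X,Y,Z=W[...,0],W[...,1],W[...,2]
for lo,hi in((.055,.095),(.072,.095)):
    m=t&(Z>lo)&(Z<hi)&(np.hypot(X-.433,Y-.122)<.06);m=m.astype(np.uint8)
    n,l,st,ce=cv2.connectedComponentsWithStats(m);k=1+st[1:,4].argmax();q=W[l==k]
    r=cv2.minAreaRect(q[:,:2].astype(np.float32)*1000);print(r,len(q),q.mean(0))
E
```

```text
((440.0097351074219, 102.52992248535156), (40.71613693237305, 32.123985290527344), 27.28403091430664) 815 [0.44094023 0.10256674 0.0737466 ]
((436.8028564453125, 106.09550476074219), (37.61458206176758, 20.246845245361328), 23.200029373168945) 462 [0.4378706  0.10559165 0.0791116 ]
```

View pics/w2.png

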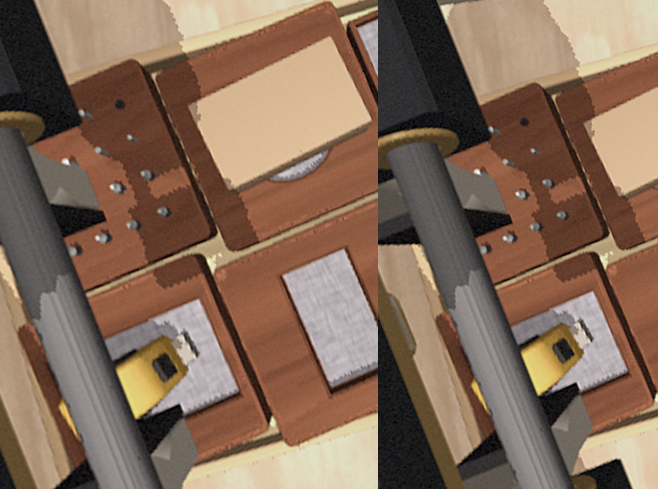

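The arm's finger hides the measure, seen at (140,380). I'll move left for a clear view; the bottle stays below the fingertips.

>>> servo_tool(claw=[60,60,60,60,60,60,60,60], xyz=[[-40,9,-5],[-40,9,-5],[-40,9,0],[-40,9,0],[0,0,0],[0,0,0],[0,0,0],[0,0,0]], turn=[0,0,0,0,0,0,0,0])

```text
time: 8.95
tool_pos: [0.4143, 0.1873, 0.2551]
tool_rot: [0.827, -0.562, -0.0, 0.001]
contact_force: [0.3, 0.2, 1.1]
finger_gap: 0.0602
grasp_force: 0.0
```

```bash
python3 - <<'E'
from h import *
c=bot.camera_params('wrist');p,d=bot.snapshot('wrist');W=cloud('wrist',d,c);np.savez('w3.npz',p=p,W=W,d=d)
print(bot.observe()['tool_pos'])
a=ortho(p,c,.034,.34,.66,-.05,.22,1400);b=ortho(p,c,.082,.34,.66,.0,.22,1400)
h=min(len(a),len(b));cv2.imwrite('pics/w3.png',np.hstack([a[:h],b[:h]]))
t=(d>0);X,Y,Z=W[...,0],W[...,1],W[...,2]
def comp(m,t):
    n,l,st,ce=cv2.connectedComponentsWithStats(m.astype(np.uint8));k=1+st[1:,4].argmax();q=W[l==k]
    r=cv2.minAreaRect(q[:,:2].astype(np.float32)*1000);print(t,np.round(r[0],1),np.round(r[1],1),round(r[2],1),len(q),np.median(q[:,2]).round(4))
near=lambda x,y,r:np.hypot(X-x,Y-y)<r
for lo in(.045,.06,.075): comp(t&(Z>lo)&(Z<.095)&near(.433,.122,.07),lo)
comp(t&(Z>.055)&(Z<.075)&near(.612,.02,.08),'block')
hsv=cv2.cvtColor(p,cv2.COLOR_BGR2HSV)
comp(t&(hsv[...,1]<80)&near(.429,.12,.075)&(Z<.03),'bp')
comp(t&(hsv[...,1]<80)&near(.473,-.018,.06)&(Z<.03),'mp')
E
```

```text
[0.41426038 0.18728623 0.25522212]
0.045 [428.8 122.4] [40.9 77.5] 30.9 2284 0.0832
0.06 [426.  126.3] [40.2 67.7] 30.5 2105 0.0841
0.075 [426.6 125.6] [39.  58.1] 30.2 1761 0.0853
block [593.1  67.2] [51.5  1.8] 24.6 164 0.0597
bp [428.7 118.5] [ 75.5 117.7] 23.4 3596 0.0225Traceback (most recent call last):
  File "<stdin>", line 15, in <module>
  File "<stdin>", line 8, in comp
ValueError: attempt to get argmax of an empty sequence
```

View pics/w3.png

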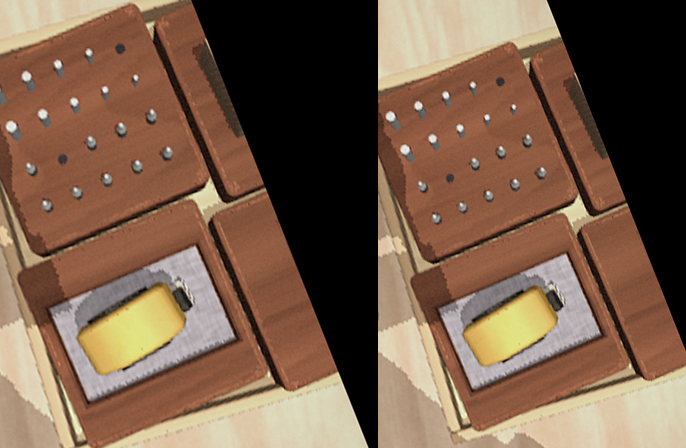

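The measure is clear at (135,330): centre (.429,.122), yaw about 30.5°. The block pocket centre is (.4287,.1185), yaw 23.4°.

```bash
python3 -c "
from h import *
plan([(.4288,.1224,.24,-149.5),(.4288,.1224,.045,-149.5)])"
```

```text
t 9.0 at [0.4143 0.1873 0.2552] yaw -158.4 gap 0.06
xyz [[33, 5, 8], [32, 8, 7], [0, 0, 39], [0, 0, 39], [0, 0, 39], [0, 0, 39], [0, 0, 39], [0, 0, 0]] turn [-4, -5, 0, 0, 0, 0, 0, 0]
```

>>> servo_tool(claw=[60,60,60,60,60,60,60,60], xyz=[[33,5,8],[32,8,7],[0,0,39],[0,0,39],[0,0,39],[0,0,39],[0,0,39],[0,0,0]], turn=[-4,-5,0,0,0,0,0,0])

```text
time: 9.8
tool_pos: [0.4253, 0.1204, 0.0416]
tool_rot: [0.869, -0.495, -0.002, 0.004]
contact_force: [-0.5, 0.2, -0.0]
finger_gap: 0.0604
grasp_force: 0.0
```

>>> servo_tool(claw=[20,20,20,20,20,20,20,20], xyz=[[0,0,0],[0,0,0],[0,0,0],[0,0,0],[0,0,0],[0,0,0],[0,0,0],[0,0,0]], turn=[0,0,0,0,0,0,0,0])

```text
time: 10.6
tool_pos: [0.4288, 0.1241, 0.047]
tool_rot: [0.869, -0.494, 0.001, -0.001]
contact_force: [-1.5, -0.8, 9.6]
finger_gap: 0.0337
grasp_force: 29.9
```

```bash
python3 -c "
from h import *
print(bot.observe()['joint_pos'])
plan([(.4288,.124,.15,-149.5),(.4725,-.0185,.15,-66.5)])"
```

```text
[ 7.26203698e-01  1.92606374e-01 -7.11318690e-01  6.57518644e-04
 -6.64211893e-01 -1.89284254e-01]
t 10.6 at [0.4288 0.1241 0.047 ] yaw -149.2 gap 0.0337
xyz [[0, 0, -34], [0, 0, -34], [0, 0, -35], [12, 3, 0], [12, 4, 0], [11, 6, 0], [10, 7, 0], [9, 8, 0]] turn [0, 0, 0, -7, -7, -7, -7, -7]
xyz [[8, 9, 0], [7, 10, 0], [6, 11, 0], [4, 12, 0], [3, 12, 0], [1, 13, 0], [0, 13, 0], [0, 0, 0]] turn [-7, -7, -7, -7, -7, -6, -7, 0]
```

>>> servo_tool(claw=[20,20,20,20,20,20,20,20], xyz=[[0,0,-34],[0,0,-34],[0,0,-35],[12,3,0],[12,4,0],[11,6,0],[10,7,0],[9,8,0]], turn=[0,0,0,-7,-7,-7,-7,-7])

```text
time: 11.4
tool_pos: [0.4459, 0.0639, 0.1489]
tool_rot: [0.978, -0.208, 0.0, -0.0]
contact_force: [1.4, -0.6, -2.2]
finger_gap: 0.0337
grasp_force: 29.9
```

>>> servo_tool(claw=[20,20,20,20,20,20,20,20], xyz=[[8,9,0],[7,10,0],[6,11,0],[4,12,0],[3,12,0],[1,13,0],[0,13,0],[0,0,0]], turn=[-7,-7,-7,-7,-7,-6,-7,0])

```text
time: 12.2
tool_pos: [0.4715, -0.0205, 0.1487]
tool_rot: [0.978, 0.207, -0.0, -0.0]
contact_force: [0.1, -0.2, -2.2]
finger_gap: 0.0335
grasp_force: 29.9
```

```bash
python3 - <<'E'
from h import *
c=bot.camera_params('wrist');p,d=bot.snapshot('wrist');W=cloud('wrist',d,c)
s=bot.observe();print(s['tool_pos'],yaw_y(s['tool_rot']),s['finger_gap'])
ps,_=bot.snapshot('scene');a=cv2.resize(ps[120:270,150:350],(533,400))
cv2.imwrite('pics/w4.png',np.hstack([a,np.vstack([cv2.resize(p,(266,200)),cv2.resize(p[100:300,150:416],(266,200))])]))
L=(W-s['tool_pos'])@R.from_quat(s['tool_rot']).as_matrix()  # tool frame
hsv=cv2.cvtColor(p,cv2.COLOR_BGR2HSV)
m=(d>0)&(abs(L[...,1])<.03)&(abs(L[...,0])<.08)&(L[...,2]<.026)&(L[...,2]>-.05)
q=L[m];print(len(q),np.percentile(q,[0,.5,2,50,98,99.5,100],axis=0).round(4))
for k in np.arange(-.05,.05,.01):
    r=q[(q[:,0]>=k)&(q[:,0]<k+.01)]
    if len(r): print(round(k,3),len(r),np.percentile(r[:,1:],[5,50,95],axis=0).round(3).tolist())
E
```

```text
[ 0.47143421 -0.02000435  0.14865836] -66.42429058460408 0.0340876467797094
9575 [[-0.021  -0.03   -0.0499]
 [-0.0127 -0.0288 -0.0478]
 [-0.0114 -0.0258 -0.0464]
 [ 0.0178  0.0003 -0.031 ]
 [ 0.0428  0.0261  0.0191]
 [ 0.0453  0.029   0.0199]
 [ 0.0457  0.03    0.0232]]
-0.03 1 [[-0.018, -0.023], [-0.018, -0.023], [-0.018, -0.023]]
-0.02 380 [[-0.015, -0.041], [-0.0, -0.04], [0.016, -0.036]]
-0.01 1983 [[-0.018, -0.047], [0.001, -0.041], [0.02, -0.038]]
0.0 433 [[-0.022, -0.048], [-0.001, -0.041], [0.023, -0.019]]
0.01 2465 [[-0.027, -0.038], [-0.0, -0.034], [0.027, -0.009]]
0.02 2348 [[-0.015, -0.033], [0.0, -0.028], [0.015, -0.016]]
0.03 1591 [[-0.012, -0.026], [0.0, -0.012], [0.014, 0.019]]
0.04 374 [[-0.009, -0.014], [0.0, 0.018], [0.009, 0.022]]
```

View pics/w4.png

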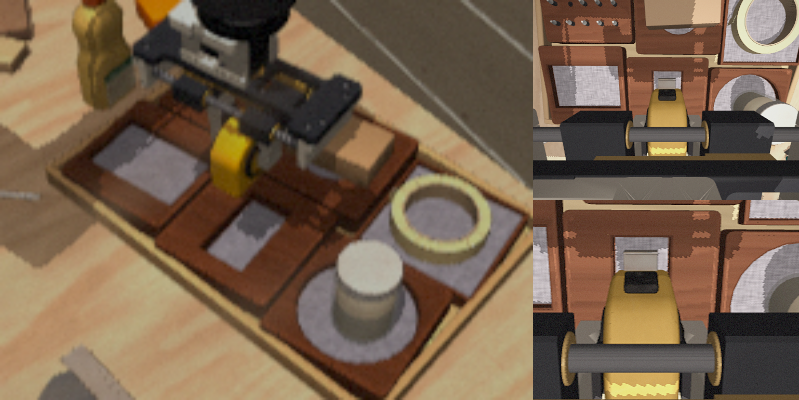

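The measure is held square over its pocket at (245,235), hook forward. The hook tip is 45 mm from the TCP, so I shift back 2 mm and lower.

>>> servo_tool(claw=[20,20,20,20,20,20,20,20], xyz=[[-2,-1,35],[0,0,30],[0,0,20],[0,0,10],[0,0,5],[0,0,2],[0,0,2],[0,0,2]], turn=[0,0,0,0,0,0,0,0])

```text
time: 13.1
tool_pos: [0.4702, -0.0192, 0.0433]
tool_rot: [0.979, 0.206, 0.001, -0.0]
contact_force: [-0.6, -1.0, -2.3]
finger_gap: 0.0339
grasp_force: 29.9
```

>>> servo_tool(claw=[20,20,20,20,20,46,50,50], xyz=[[0,0,1],[0,0,1],[0,0,1],[0,0,0],[0,0,0],[0,0,0],[0,0,0],[0,0,0]], turn=[0,0,0,0,0,0,0,0])

```text
time: 13.9
tool_pos: [0.4697, -0.0195, 0.0397]
tool_rot: [0.979, 0.206, 0.0, 0.0]
contact_force: [-0.2, -0.3, -1.1]
finger_gap: 0.0487
grasp_force: 0.0
```

>>> servo_tool(claw=[50,50,50,50,50,75,80,80], xyz=[[0,0,0],[0,0,-20],[0,0,-40],[0,0,-40],[0,0,-40],[0,0,-20],[0,0,0],[0,0,0]], turn=[0,0,0,0,0,0,0,0])

```text
time: 14.7
tool_pos: [0.4694, -0.0194, 0.1996]
tool_rot: [0.979, 0.206, 0.0, -0.0]
contact_force: [-0.6, 0.3, -1.2]
finger_gap: 0.0684
grasp_force: 0.0
```

```bash
python3 - <<'E'
from h import *
c=bot.camera_params('wrist');p,d=bot.snapshot('wrist');W=cloud('wrist',d,c)
t=(d>0);X,Y,Z=W[...,0],W[...,1],W[...,2]
def comp(m,t):
    n,l,st,ce=cv2.connectedComponentsWithStats(m.astype(np.uint8));k=1+st[1:,4].argmax();q=W[l==k]
    r=cv2.minAreaRect(q[:,:2].astype(np.float32)*1000);print(t,np.round(r[0],1),np.round(r[1],1),round(r[2],1),len(q),np.percentile(q[:,2],[50,95]).round(4))
near=lambda x,y,r:np.hypot(X-x,Y-y)<r
comp(t&(Z>.045)&(Z<.095)&near(.4725,-.0185,.06),'measure')
comp(t&(Z>.055)&(Z<.08)&near(.612,.02,.08),'block')
print(bot.observe()['tool_pos'])
plan([(.612,.018,.19,-155)])
E
```

```text
measure [472.4 -20.7] [75.5 39.9] 25.0 2650 [0.0771 0.0821]
block [604.9  14.9] [ 47.7 105.4] 25.9 7027 [0.0659 0.0671]
[ 0.46893069 -0.01960414  0.19881233]
t 14.8 at [ 0.4689 -0.0196  0.1988] yaw -66.3 gap 0.0725
xyz [[12, 2, 1], [12, 0, 1], [12, -1, 1], [12, -3, 1], [12, -4, 1], [11, -6, 1], [10, -7, 0], [9, -8, 1]] turn [7, 7, 7, 8, 7, 8, 7, 8]
xyz [[8, -9, 0], [7, -11, 1], [5, -11, 0], [4, -12, 1], [0, 0, 0], [0, 0, 0], [0, 0, 0], [0, 0, 0]] turn [7, 8, 7, 8, 0, 0, 0, 0]
```

>>> servo_tool(claw=[80,80,80,80,80,80,80,80], xyz=[[12,2,1],[12,0,1],[12,-1,1],[12,-3,1],[12,-4,1],[11,-6,1],[10,-7,0],[9,-8,1]], turn=[7,7,7,8,7,8,7,8])

```text
time: 15.55
tool_pos: [0.5638, 0.006, 0.1907]
tool_rot: [0.952, -0.305, -0.001, 0.001]
contact_force: [-0.2, 0.1, 0.1]
finger_gap: 0.0801
grasp_force: 0.0
```

>>> servo_tool(claw=[80,80,80,80,80,80,80,80], xyz=[[8,-9,0],[7,-11,1],[5,-11,0],[4,-12,1],[0,0,0],[0,0,0],[0,0,0],[0,0,0]], turn=[7,8,7,8,0,0,0,0])

```text
time: 16.35
tool_pos: [0.6118, 0.0184, 0.1904]
tool_rot: [0.843, -0.538, -0.0, 0.0]
contact_force: [0.3, -0.6, 0.1]
finger_gap: 0.08
grasp_force: 0.0
```

```bash
python3 -c "
from h import *
plan([(.612,.0185,.17,-154),(.612,.0185,.0495,-154)])"
```

```text
t 16.4 at [0.6118 0.0184 0.1904] yaw -155.2 gap 0.08
xyz [[0, 0, 20], [0, 0, 40], [0, 0, 40], [0, 0, 41], [0, 0, 0], [0, 0, 0], [0, 0, 0], [0, 0, 0]] turn [-1, 0, 0, 0, 0, 0, 0, 0]
```

>>> servo_tool(claw=[80,80,80,80,80,80,80,80], xyz=[[0,0,30],[0,0,40],[0,0,40],[0,0,20],[0,0,11],[0,0,0],[0,0,0],[0,0,0]], turn=[-1,0,0,0,0,0,0,0])

```text
time: 17.15
tool_pos: [0.6134, 0.0189, 0.0512]
tool_rot: [0.847, -0.532, 0.001, -0.001]
contact_force: [-0.2, 0.7, 1.3]
finger_gap: 0.0798
grasp_force: 0.0
```

>>> servo_tool(claw=[45,45,45,45,45,45,45,45], xyz=[[0,0,0],[0,0,0],[0,0,0],[0,0,0],[0,0,0],[0,0,-20],[0,0,-40],[0,0,-20]], turn=[0,0,0,0,0,0,0,0])

```text
time: 17.95
tool_pos: [0.6134, 0.0187, 0.1321]
tool_rot: [0.847, -0.532, 0.001, -0.001]
contact_force: [1.1, 0.1, -0.1]
finger_gap: 0.0614
grasp_force: 30.0
```

```bash
python3 -c "
from h import *
plan([(.612,.0185,.16,-154),(.4287,.1185,.16,-156.6)])"
```

```text
t 17.9 at [0.6134 0.0187 0.1321] yaw -154.2 gap 0.0614
xyz [[0, 1, -28], [-34, 24, 0], [-34, 24, 0], [-34, 25, 0], [-33, 25, 0], [-33, 26, 0], [0, 0, 0], [0, 0, 0]] turn [0, 0, 1, 0, 1, 0, 0, 0]
```

>>> servo_tool(claw=[45,45,45,45,45,45,45,45], xyz=[[0,1,-28],[-34,24,0],[-34,24,0],[-34,25,0],[-33,25,0],[-33,26,0],[0,0,0],[0,0,0]], turn=[0,0,1,0,1,0,0,0])

```text
time: 18.75
tool_pos: [0.4277, 0.1188, 0.158]
tool_rot: [0.838, -0.545, 0.0, -0.001]
contact_force: [-0.8, 0.6, -0.7]
finger_gap: 0.0618
grasp_force: 30.0
```

```bash
python3 - <<'E'
from h import *
c=bot.camera_params('wrist');p,d=bot.snapshot('wrist');W=cloud('wrist',d,c)
s=bot.observe();plan([(.4287,.1185,.0385,-156.6)])
L=(W-s['tool_pos'])@R.from_quat(s['tool_rot']).as_matrix()
m=(d>0)&(abs(L[...,1])<.025)&(L[...,0]>.01)&(L[...,0]<.09)&(L[...,2]<.02)&(L[...,2]>-.04)
q=L[m];print(len(q),np.percentile(q[:,0],[50,98,99.5,100]),np.percentile(q[:,2],[2,20,50,98]))
E
```

```text
t 18.8 at [0.4283 0.1185 0.1579] yaw -156.2 gap 0.0621
xyz [[0, 0, 40], [0, 0, 40], [0, 0, 39], [0, 0, 0], [0, 0, 0], [0, 0, 0], [0, 0, 0], [0, 0, 0]] turn [0, 0, 0, 0, 0, 0, 0, 0]
9241 [0.03377433 0.05232117 0.05239303 0.0525586 ] [-0.01708275 -0.0163593  -0.01581355  0.00091587]
```

>>> servo_tool(claw=[45,45,45,45,45,45,45,45], xyz=[[0,0,35],[0,0,40],[0,0,25],[0,0,10],[0,0,4],[0,0,3],[0,0,2],[0,0,0]], turn=[0,0,0,0,0,0,0,0])

```text
time: 19.6
tool_pos: [0.4286, 0.1185, 0.0392]
tool_rot: [0.837, -0.546, 0.0, -0.001]
contact_force: [-0.3, -0.2, -0.8]
finger_gap: 0.0617
grasp_force: 30.0
```

>>> servo_tool(claw=[45,45,70,76,76,76,76,76], xyz=[[0,0,0],[0,0,0],[0,0,0],[0,0,0],[0,0,0],[0,0,0],[0,0,-20],[0,0,-40]], turn=[0,0,0,0,0,0,0,0])

```text
time: 20.4
tool_pos: [0.4262, 0.1168, 0.097]
tool_rot: [0.837, -0.547, -0.001, 0.003]
contact_force: [1.9, 0.1, 0.1]
finger_gap: 0.0758
grasp_force: 0.0
```

```bash
python3 -c "
from h import *
plan([(.4287,.1185,.21,-156.6),(.515,-.1645,.21,-156.6)])"
```

```text
t 20.4 at [0.4262 0.1168 0.097 ] yaw -156.3 gap 0.0758
xyz [[0, -1, -38], [0, -1, -38], [-1, -1, -37], [37, 4, 0], [37, 4, 0], [37, 4, 0], [37, 5, 0], [37, 4, 0]] turn [0, 0, 0, 0, 0, 0, 0, 0]
xyz [[36, 5, 0], [37, 4, 0], [36, 5, 0], [0, 0, 0], [0, 0, 0], [0, 0, 0], [0, 0, 0], [0, 0, 0]] turn [0, 0, 0, 0, 0, 0, 0, 0]
```

>>> servo_tool(claw=[76,76,87,87,87,87,87,87], xyz=[[0,-1,-38],[0,-1,-38],[-1,-1,-37],[37,4,0],[37,4,0],[37,4,0],[37,5,0],[37,4,0]], turn=[0,0,0,0,0,0,0,0])

```text
time: 21.2
tool_pos: [0.4858, -0.059, 0.2117]
tool_rot: [0.838, -0.546, 0.0, -0.0]
contact_force: [1.0, -0.2, -0.3]
finger_gap: 0.0871
grasp_force: 0.0
```

```bash
python3 - <<'E'
from h import *
c=bot.camera_params('wrist');p,d=bot.snapshot('wrist');W=cloud('wrist',d,c)
t=(d>0);X,Y,Z=W[...,0],W[...,1],W[...,2];near=lambda x,y,r:np.hypot(X-x,Y-y)<r
q=W[t&(Z>.1)&(Z<.113)&near(.515,-.164,.05)];print(cv2.minEnclosingCircle(q[:,:2].astype(np.float32)*1000),len(q),np.median(q[:,2]))
T=c['extrinsics']
for n in('jar','jar_insert'): print(n,[(r['score'],T[:3,:3]@r['point']+T[:3,3]) for r in bot.mark_of(n,'wrist')[:1]])
print(c['extrinsics'][:3,3])
p,d=bot.snapshot('top');c=bot.camera_params('top');W=cloud('top',d,c);X,Y,Z=W[...,0],W[...,1],W[...,2]
cv2.imwrite('pics/t5.png',ortho(p,c,.034,.33,.73,-.25,.20,1400))
E
```

```text
((514.4139404296875, -167.51451110839844), 30.95665740966797) 4926 0.10820753460722499
jar [(0.92, array([ 0.51516626, -0.16593432,  0.01933098]))]
jar_insert [(0.83, array([0.60879046, 0.02170711, 0.00504775]))]
[ 0.51368309 -0.12245342  0.36966753]
```

View pics/t5.png

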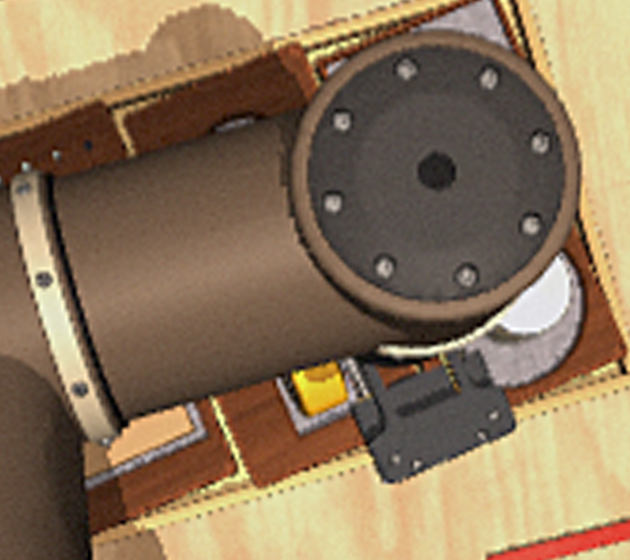

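The block looks seated at (165,440). The jar lid is at (540,290), world (.5145,-.1667). Grasping the jar.

```bash
python3 -c "
from h import *
plan([(.5145,-.1665,.19,-156.5),(.5145,-.1665,.052,-156.5)])"
```

```text
t 21.4 at [ 0.4855 -0.0584  0.2112] yaw -156.4 gap 0.087
xyz [[37, 6, 7], [37, 5, 7], [37, 6, 7], [0, 0, 35], [0, 0, 34], [0, 0, 35], [0, 0, 34], [0, 0, 0]] turn [0, 0, 0, 0, 0, 0, 0, 0]
```

>>> servo_tool(claw=[87,87,87,87,87,87,87,87], xyz=[[37,6,7],[37,5,7],[28,6,7],[9,0,0],[0,0,0],[0,0,20],[0,0,30],[0,0,30]], turn=[0,0,0,0,0,0,0,0])

```text
time: 22.2
tool_pos: [0.5154, -0.1643, 0.1108]
tool_rot: [0.838, -0.546, 0.001, -0.001]
contact_force: [0.1, 0.2, -0.7]
finger_gap: 0.0869
grasp_force: 0.0
```

>>> servo_tool(claw=[87,87,87,87,87,45,45,45], xyz=[[0,0,30],[0,0,18],[0,0,10],[0,0,0],[0,0,0],[0,0,0],[0,0,0],[0,0,0]], turn=[0,0,0,0,0,0,0,0])

```text
time: 23.0
tool_pos: [0.5153, -0.166, 0.0533]
tool_rot: [0.837, -0.546, 0.001, -0.0]
contact_force: [0.3, -0.8, 0.2]
finger_gap: 0.0687
grasp_force: 0.0
```

>>> servo_tool(claw=[45,45,45,45,45,45,45,45], xyz=[[0,0,0],[0,0,0],[0,0,0],[0,0,-5],[0,0,-20],[0,0,-30],[0,0,-30],[0,0,-10]], turn=[0,0,0,0,0,0,0,0])

```text
time: 23.8
tool_pos: [0.5164, -0.1661, 0.1505]
tool_rot: [0.838, -0.546, 0.002, -0.001]
contact_force: [1.6, 0.1, -2.6]
finger_gap: 0.0623
grasp_force: 30.0
```

```bash
python3 -c "
from h import *
plan([(.5145,-.1665,.17,-156.5),(.6095,.0215,.17,-156.5)])"
```

```text
t 23.8 at [ 0.5164 -0.1661  0.1505] yaw -156.2 gap 0.0623
xyz [[0, 2, -20], [-22, -27, 0], [-22, -27, 0], [-23, -27, 0], [-22, -27, 0], [-23, -27, 0], [-22, -28, 0], [0, 0, 0]] turn [0, 0, 0, 0, 0, 0, 0, 0]
```

>>> servo_tool(claw=[45,45,45,45,45,45,45,45], xyz=[[0,2,-20],[-22,-27,0],[-22,-27,0],[-23,-27,0],[-22,-27,0],[-23,-27,0],[-22,-28,0],[0,0,0]], turn=[0,0,0,0,0,0,0,0])

```text
time: 24.6
tool_pos: [0.6097, 0.025, 0.166]
tool_rot: [0.838, -0.545, -0.0, -0.0]
contact_force: [-0.7, -0.4, -4.1]
finger_gap: 0.0626
grasp_force: 30.0
```

>>> servo_tool(claw=[45,45,45,45,45,45,45,45], xyz=[[-30,0,0],[-30,0,0],[-25,0,0],[0,0,0],[0,0,0],[0,0,0],[0,0,0],[0,0,0]], turn=[0,0,0,0,0,0,0,0])

```text
time: 25.4
tool_pos: [0.5741, 0.0986, 0.1674]
tool_rot: [0.837, -0.547, -0.0, 0.0]
contact_force: [-1.4, 1.3, -2.7]
finger_gap: 0.0625
grasp_force: 30.0
```

```bash
python3 - <<'E'
from h import *
c=bot.camera_params('wrist');p,d=bot.snapshot('wrist');W=cloud('wrist',d,c)
t=(d>0);X,Y,Z=W[...,0],W[...,1],W[...,2]
hsv=cv2.cvtColor(p,cv2.COLOR_BGR2HSV)
m=t&(hsv[...,1]<90)&(Z<.026)&(np.hypot(X-.61,Y-.0215)<.055)
n,l,st,ce=cv2.connectedComponentsWithStats(m.astype(np.uint8));k=1+st[1:,4].argmax();q=W[l==k]
print(cv2.minEnclosingCircle(q[:,:2].astype(np.float32)*1000),q.mean(0),len(q))
s=bot.observe();L=(W-s['tool_pos'])@R.from_quat(s['tool_rot']).as_matrix()
g=(t)&(np.abs(L[...,1])<.035)&(np.abs(L[...,0])<.05)&(L[...,2]<-.045)&(L[...,2]>-.065)
print('jar in tool',L[g].mean(0),len(L[g]),L[g].min(0),L[g].max(0))
cv2.imwrite('pics/w6.png',np.hstack([p,cv2.resize(ortho(p,c,.034,.53,.69,-.06,.10,1400),(288,384))]))
plan([(.610,.0215,.17,-156.5)])
E
```

```text
((610.3453369140625, 20.226123809814453), 38.58633041381836) [0.61068289 0.01932131 0.01642636] 5112
jar in tool [ 0.01312017  0.0013755  -0.05418369] 8051 [-0.00863689 -0.03499983 -0.06496377] [ 0.03275686  0.03499844 -0.04501445]
t 25.4 at [0.5741 0.0987 0.1674] yaw -156.3 gap 0.0622
xyz [[28, -1, -1], [29, 0, -1], [28, -1, -1], [0, 0, 0], [0, 0, 0], [0, 0, 0], [0, 0, 0], [0, 0, 0]] turn [0, 0, 0, 0, 0, 0, 0, 0]
```

View pics/w6.png

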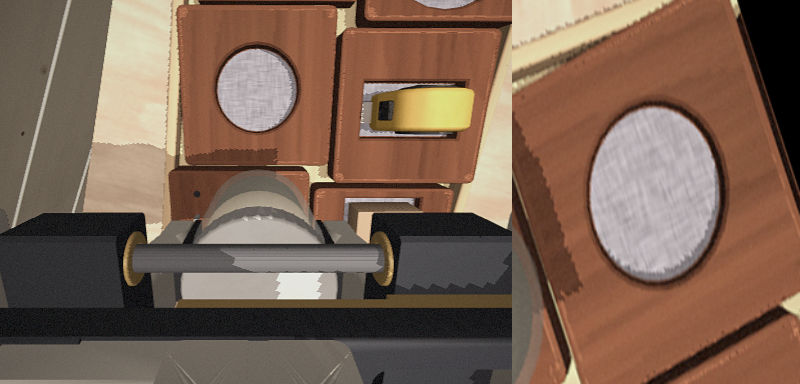

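The pocket is clear at (257,88), world (.6104,.0202), and the jar is held upright. Moving over and lowering.

>>> servo_tool(claw=[45,45,45,45,45,45,45,45], xyz=[[28,-1,0],[28,-1,0],[20,0,0],[10,0,0],[0,0,10],[0,0,20],[0,0,20],[0,0,20]], turn=[0,0,0,0,0,0,0,0])

```text
time: 26.25
tool_pos: [0.61, 0.022, 0.0964]
tool_rot: [0.838, -0.546, -0.0, -0.0]
contact_force: [-0.1, 0.1, -3.2]
finger_gap: 0.0624
grasp_force: 30.0
```

>>> servo_tool(claw=[45,45,45,45,45,45,45,45], xyz=[[0,0,15],[0,0,10],[0,0,5],[0,0,5],[0,0,5],[0,0,5],[0,0,0],[0,0,0]], turn=[0,0,0,0,0,0,0,0])

```text
time: 27.05
tool_pos: [0.6106, 0.0214, 0.0527]
tool_rot: [0.838, -0.546, 0.0, -0.0]
contact_force: [-0.3, -0.3, -2.6]
finger_gap: 0.0627
grasp_force: 30.0
```

>>> servo_tool(claw=[45,45,45,45,45,45,75,80], xyz=[[0,0,2],[0,0,2],[0,0,1],[0,0,0],[0,0,0],[0,0,0],[0,0,0],[0,0,0]], turn=[0,0,0,0,0,0,0,0])

```text
time: 27.85
tool_pos: [0.611, 0.0215, 0.0481]
tool_rot: [0.838, -0.546, 0.0, -0.0]
contact_force: [-0.2, 0.6, 0.1]
finger_gap: 0.0734
grasp_force: 0.0
```

>>> servo_tool(claw=[85,85,85,85,85,85,85,85], xyz=[[0,0,0],[0,0,0],[0,0,-10],[0,0,-30],[0,0,-40],[0,0,-40],[0,0,-30],[0,0,0]], turn=[0,0,0,0,0,0,0,0])

```text
time: 28.65
tool_pos: [0.6132, 0.0218, 0.204]
tool_rot: [0.838, -0.546, 0.003, -0.003]
contact_force: [-0.8, 0.2, -0.2]
finger_gap: 0.085
grasp_force: 0.0
```

```bash
python3 - <<'E'
from h import *
c=bot.camera_params('wrist');p,d=bot.snapshot('wrist');W=cloud('wrist',d,c)
t=(d>0);X,Y,Z=W[...,0],W[...,1],W[...,2]
for zl,zh,x,y,r in((.034,.05,.651,-.114,.062),(.038,.05,.651,-.114,.062)):
    q=W[t&(Z>zl)&(Z<zh)&(np.hypot(X-x,Y-y)<r)];print('roll',cv2.minEnclosingCircle(q[:,:2].astype(np.float32)*1000),len(q),np.median(q,0))
plan([(.651+.0404,-.114+.0175,.21,-156.5)])
E
```

```text
roll ((649.2456665039062, -110.91228485107422), 54.04869842529297) 3502 [ 0.63370797 -0.09922377  0.04376684]
roll ((649.2456665039062, -110.91228485107422), 54.04869842529297) 3398 [ 0.6337551  -0.09834523  0.04379602]
t 28.7 at [0.6118 0.0217 0.2011] yaw -156.2 gap 0.0847
xyz [[35, -6, -2], [35, -6, -2], [35, -7, -2], [35, -6, -3], [0, 0, 0], [0, 0, 0], [0, 0, 0], [0, 0, 0]] turn [0, 0, 0, 0, 0, 0, 0, 0]
```

```bash
python3 -c "
from h import *
plan([(.6895,-.094,.18,-156.5),(.6895,-.094,.0345,-156.5)])"
```

```text
t 28.7 at [0.6118 0.0217 0.2011] yaw -156.2 gap 0.0847
xyz [[34, -6, 5], [34, -6, 5], [35, -6, 6], [34, -6, 5], [0, 0, 36], [0, 0, 37], [0, 0, 36], [0, 0, 37]] turn [0, 0, 0, 0, 0, 0, 0, 0]
```

>>> servo_tool(claw=[36,36,36,36,36,36,36,36], xyz=[[34,-6,5],[34,-6,5],[35,-6,6],[24,-6,5],[10,0,10],[0,0,30],[0,0,36],[0,0,30]], turn=[0,0,0,0,0,0,0,0])

```text
time: 29.5
tool_pos: [0.6861, -0.0941, 0.068]
tool_rot: [0.837, -0.547, -0.001, 0.0]
contact_force: [0.2, -0.1, -0.7]
finger_gap: 0.0365
grasp_force: 0.0
```

>>> servo_tool(claw=[36,36,36,36,36,10,10,10], xyz=[[0,0,20],[0,0,12],[0,0,8],[0,0,0],[0,0,0],[0,0,0],[0,0,0],[0,0,0]], turn=[0,0,0,0,0,0,0,0])

```text
time: 30.3
tool_pos: [0.688, -0.0943, 0.0313]
tool_rot: [0.838, -0.546, 0.0, -0.0]
contact_force: [-0.3, 0.5, 0.8]
finger_gap: 0.0174
grasp_force: 0.3
```

>>> servo_tool(claw=[10,10,10,10,10,10,10,10], xyz=[[0,0,0],[0,0,-10],[0,0,-30],[0,0,-30],[0,0,-20],[0,0,0],[0,0,0],[0,0,0]], turn=[0,0,0,0,0,0,0,0])

```text
time: 31.1
tool_pos: [0.6868, -0.0942, 0.1196]
tool_rot: [0.837, -0.547, -0.001, 0.0]
contact_force: [-0.0, -0.5, -1.6]
finger_gap: 0.0133
grasp_force: 30.8
```

```bash
python3 - <<'E'
from h import *
c=bot.camera_params('wrist');p,d=bot.snapshot('wrist');W=cloud('wrist',d,c)
s=bot.observe();L=(W-s['tool_pos'])@R.from_quat(s['tool_rot']).as_matrix()
m=(d>0)&(L[...,2]<.002)&(L[...,2]>-.03)&(abs(L[...,0])<.07)&(L[...,1]>.012)&(L[...,1]<.11)
q=L[m];print(len(q),np.percentile(q,[0,1,50,99,100],axis=0).round(4))
plan([(.513+.0403,-.1585+.0176,.125,-156.5)])
E
```

```text
6844 [[-0.0289  0.012  -0.0298]
 [-0.0215  0.0125 -0.0185]
 [ 0.0375  0.0577 -0.0124]
 [ 0.0522  0.0937  0.0005]
 [ 0.0526  0.096   0.002 ]]
t 31.1 at [ 0.6868 -0.0943  0.1193] yaw -156.3 gap 0.0135
xyz [[-3, 35, -1], [-3, 35, -2], [-3, 35, -1], [-2, 36, -2], [0, 0, 0], [0, 0, 0], [0, 0, 0], [0, 0, 0]] turn [0, 0, 0, 0, 0, 0, 0, 0]
```

>>> servo_tool(claw=[10,10,10,10,10,10,10,10], xyz=[[-3,35,0],[-3,35,0],[-3,35,0],[-2,26,0],[0,10,0],[0,0,10],[0,0,20],[0,0,20]], turn=[0,0,0,0,0,0,0,0])

```text
time: 31.95
tool_pos: [0.5552, -0.1408, 0.0694]
tool_rot: [0.838, -0.546, 0.0, -0.0]
contact_force: [-0.1, -0.2, -0.8]
finger_gap: 0.0131
grasp_force: 30.8
```

```bash
python3 -c "
from h import *
plan([(.5533,-.1409,.0365,-156.5)])"
```

```text
t 31.9 at [ 0.5552 -0.1408  0.0694] yaw -156.2 gap 0.0131
xyz [[-1, 2, 33], [0, 0, 0], [0, 0, 0], [0, 0, 0], [0, 0, 0], [0, 0, 0], [0, 0, 0], [0, 0, 0]] turn [0, 0, 0, 0, 0, 0, 0, 0]
```

>>> servo_tool(claw=[10,10,10,10,10,10,10,10], xyz=[[-1,2,10],[0,0,8],[0,0,5],[0,0,3],[0,0,2],[0,0,1],[0,0,0],[0,0,0]], turn=[0,0,0,0,0,0,0,0])

```text
time: 32.75
tool_pos: [0.5521, -0.1409, 0.042]
tool_rot: [0.838, -0.546, 0.0, -0.0]
contact_force: [-0.3, -0.2, -0.3]
finger_gap: 0.0134
grasp_force: 30.8
```

>>> servo_tool(claw=[10,10,10,10,10,10,30,36], xyz=[[0,0,2],[0,0,2],[0,0,1],[0,0,0],[0,0,0],[0,0,0],[0,0,0],[0,0,0]], turn=[0,0,0,0,0,0,0,0])

```text
time: 33.55
tool_pos: [0.5521, -0.1409, 0.0367]
tool_rot: [0.838, -0.546, 0.0, -0.0]
contact_force: [-0.9, -0.9, 0.7]
finger_gap: 0.0244
grasp_force: 0.0
```

>>> servo_tool(claw=[36,36,36,36,36,36,36,36], xyz=[[0,0,0],[0,0,0],[0,0,-20],[0,0,-40],[0,0,-40],[0,0,-40],[0,0,-40],[0,0,0]], turn=[0,0,0,0,0,0,0,0])

```text
time: 34.35
tool_pos: [0.555, -0.1414, 0.223]
tool_rot: [0.838, -0.546, 0.005, -0.002]
contact_force: [1.2, -0.5, -0.4]
finger_gap: 0.0363
grasp_force: 0.0
```

>>> servo_tool(claw=[36,36,36,36,36,36,36,36], xyz=[[45,0,0],[45,0,0],[45,0,0],[45,0,0],[45,0,0],[0,0,0],[0,0,0],[0,0,0]], turn=[0,0,0,0,0,0,0,0])

```text
time: 35.15
tool_pos: [0.6422, -0.3463, 0.2163]
tool_rot: [0.838, -0.546, -0.0, 0.0]
contact_force: [0.1, 0.2, -0.9]
finger_gap: 0.0361
grasp_force: 0.0
```

```bash
python3 - <<'E'
from h import *
p,d=bot.snapshot('top');c=bot.camera_params('top');W=cloud('top',d,c);X,Y,Z=W[...,0],W[...,1],W[...,2]
ps,_=bot.snapshot('scene')
a=ortho(p,c,.034,.33,.73,-.25,.20,1000);b=cv2.resize(ps[120:280,150:360],(350,267))
b=cv2.copyMakeBorder(b,0,a.shape[0]-267,0,0,0);cv2.imwrite('pics/end.png',np.hstack([a,b]))
def st(n,lo,hi,x,y,r):
    q=W[(d>0)&(Z>lo)&(Z<hi)&(np.hypot(X-x,Y-y)<r)];
    if len(q): e=cv2.minAreaRect(q[:,:2].astype(np.float32)*1000);print(n,np.round(e[0],1),np.round(e[1],1),round(e[2],1),'top z',np.percentile(q[:,2],[5,50,95]).round(4),len(q))
st('roll exp .0457',.038,.07,.513,-.1585,.064)
st('block exp .0537',.042,.08,.4287,.1185,.068)
st('measure exp .0817',.05,.1,.4725,-.0185,.055)
st('jar exp .1017',.09,.13,.6104,.0202,.04)
E
```

```text
block exp .0537 [430.1 120.9] [ 62.2 104.7] 23.9 top z [0.0499 0.0535 0.0568] 939
measure exp .0817 [472.6 -18.1] [78.  39.9] 25.4 top z [0.0588 0.076  0.0832] 393
jar exp .1017 [611.7  22.6] [59.2 59.6] 43.3 top z [0.0978 0.1018 0.1053] 443
```

View pics/end.png

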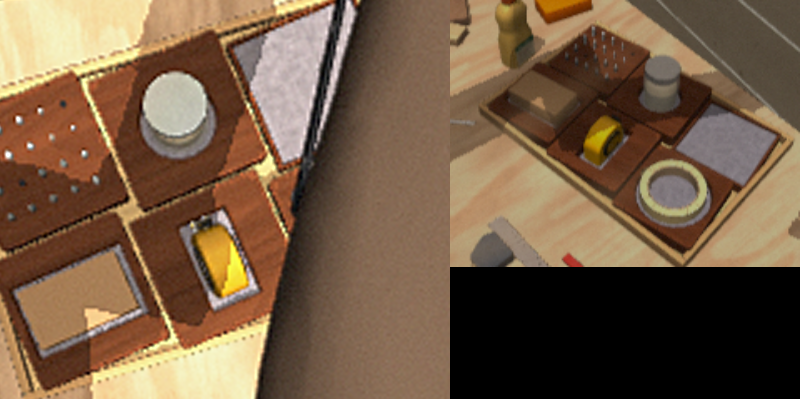

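All four things look seated. The block, measure and jar heights match, and the scene view shows the roll in its pocket at (672,190). I'll confirm the roll with scene depth, then hand in.

```bash
python3 - <<'E'
from h import *
p,d=bot.snapshot('scene');W=cloud('scene',d);X,Y,Z=W[...,0],W[...,1],W[...,2]
q=W[(d>0)&(Z>.039)&(Z<.07)&(np.hypot(X-.513,Y+.1585)<.064)]
e=cv2.minEnclosingCircle(q[:,:2].astype(np.float32)*1000);z=np.percentile(q[:,2],[5,50,95]);print(e,z,len(q))
G=np.linalg.lstsq(np.c_[q[:,:2],np.ones(len(q))],q[:,2],rcond=None)[0];print('slope',G[:2])
if abs(z[1]-.0457)<.004 and np.hypot(e[0][0]-513,e[0][1]+158.5)<9: print(bot.job_done())
E
```

```text
((508.6921691894531, -156.46566772460938), 55.060977935791016) [0.04106387 0.04581835 0.04819608] 611
slope [0.0031998  0.00279799]
the job is handed in; nothing more can be done
None
```

I put all four things in their own pockets and handed the job in at about 35 s. The last camera check showed each one at its expected height and near its pocket's centre. I kept clear of the glue bottle throughout; the judging result wasn't shown.

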